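# Draw the firing pan out of the furnace with the hook

### The arm

A 6-joint arm with a two-finger parallel gripper is mounted at the origin on a cart in front of the work surface, level with it; the furniture and walls round the work are solid. World frame = base frame: x ahead of the robot, y to its left, z up, the work surface at z = 0. Lengths are in m, angles in degrees, forces in N, time in s.
With the tool pointing down it reaches from about 0.4 to 0.825 m from the base axis. Payload 7 kg.
Tool frame: the origin (TCP) lies midway between the tips of the shut fingers; the grasp point (between the pads) lies 19 mm behind it (ctrl.hold_point_z is the distance from the TCP to the grasp point, in m); z points along the fingers, y is the line along which they close (so a half turn about z gives the same grasp; the last joint's range is limited). The gripper opens to 88 mm and grips with 3 to 60 N. Pads are 19 mm wide; open, the fingers measure 130 mm over their backs; the gripper's body (78 mm by 193 mm) begins 47 mm behind the grasp point.
Start: joints at [92.653, 20.546, 0.682, 0, -70.136, -16.507], TCP at [0.162, 0.655, 0.227] pointing down, gripper open.
Joint ranges: [-176.03, 176.03], [-82.01, 121.73], [-58.28, 71.71], [-173.87, 95.51], [-174.79, -0.11], [-173.66, 173.66]. Speed limits (degrees/s): [136.94, 136.94, 172.46, 180, 180, 180].

### API

Orientations are given as [roll, pitch, yaw] about the fixed x, y, z axes, in that order (R = Rz(yaw) Ry(pitch) Rx(roll)).
In Python, from plant import ctrl gives the robot as it stands.
- The arm moves only by the tool apply_moves, never from a script. Its argument "deltas" is a list of rows, each an object with "fingers": the finger opening in mm, from 0 to 87.6; "delta_pos": the shift along the tool's x, y, z in mm, a list of three; "angular": the turn, a rotation vector about the tool's x, y, z in degrees, a list of three. A call has 1 to 10 rows; each row is the pose to reach, as a shift and turn from the pose commanded when the call began, along the tool's axes at that moment; what a row does not reach only later rows make up. A row lasts 1/10 s, in which the tool goes at most 50 mm and 8.59 degrees, less where a joint would pass 70% of its speed; a pose out of reach is approached as far as the arm can. A call with a gripper value outside its range is refused whole. The fingers move at their own pace and stop on an object; the grip force is fixed at half the most. Time passes only in rows, so rows that repeat a pose let the fingers close. It gives the time, the measured TCP pose, the force, the opening and the grip force at its end, in the units of the state.
- ctrl.get_obs(): the state, without advancing time (a new reading comes with each control period).
- ctrl.snapshot(name): name is "scene" or "top"; returns the picture (480x640x3 uint8, red, green, blue); there is no depth.
- ctrl.camera_params(name): a dict with "fx", "fy", "cx", "cy" (pixels), "cam_to_world" (4x4, takes a point from camera to world coordinates). Camera axes: x right, y up, looking along -z (the intrinsics and any distortion apply to the point x, -y, -z); pixel columns grow to the right and rows downward; lengths in m; the calibration is good to about 2 mm. A picture is of the moment at which its call begins. camera_params takes no time and is no camera call.
- ctrl.close_job(): hands the job in; it is judged then, once.
The state is a dict: "clock": time; "joint_pos": joint angles; "qvel": joint speeds; "tau": joint torques, N m; "tool_pos": TCP position; "orientation": TCP orientation; "force": force on the tool from outside, world axes, zero at the start; "moment": the same for the moment, N m; "opening": finger opening in m; "gripper_force": force on a finger pad.
Only numpy, scipy, OpenCV 4.12 (cv2) and the standard library are available. Lean on these libraries where they do the work, as an engineer would, in place of code of your own. Each camera call takes 0.05 s, during which the arm holds its last target. There are 200 camera calls.

### The job

The furnace is cold: take the furnace hook from its rest, drop its bent tip behind the front rim of the firing pan inside the chamber and draw the pan out onto the open door, until its ears have clicked past the two spring rollers and it bears on the sprung stop bar. Pull gently, feeling for the stop, so that neither the pan nor the soft lining is strained and the casting ring in the pan stays standing; pull with the hook only and disturb nothing else. Then unhook and lay the hook back in the two notches of its rest.

Things in the scene. Friction and masses are not known exactly. Their poses are not given: they have to be found in the camera images.
- furnace: cold white and grey box furnace, fixed: 250 mm wide, 150 deep, 300 high, on a 6 mm board. Origin below the middle of the mouth's threshold at foot level; x points into the chamber, y left as one looks in, z up. Mouth 98 mm wide (y +-49), 100 high (z 80 to 180), too small for a gripper; chamber 117 deep. Lining and casing bear at most 10 N from hook or gripper
- mouth (a point): middle of the mouth's threshold, at hearth level: (0, 0, 80) mm in the furnace's frame; axes as the furnace's
- door_edge (a point): middle of the outer edge of the open fold-down door, (-124, 0, 80) mm in the furnace's frame: a level shelf flush with the hearth, y +-68, thin stays at y +-71, handle bar 12 mm farther out. Clamped on it is an aluminium catch: cross bar 12 high with the stop bar, two arms beyond y +-47.5, up to 20 high, each with a sprung brass roller 40 mm farther in than the stop bar's face
- pan: dark steel firing pan, 72 mm (x) by 84 (y), 0.13 to 0.2 kg, loose on the hearth between two low guide strips (87 apart) that run out to the door edge; rim 12 high, walls and floor 3 thick; origin mid-underside, front rim at x -36 (inner face -33). A 4 mm ear stands out mid-way on each side. Sliding takes 1 to 3 N, passing the rollers 4 to 7 N. The hook may never press on the pan with over 12 N
- ring: steel casting ring filled with investment, 36 mm diameter, 42 mm high, about 0.11 kg, standing loose in the rear half of the pan (axis about 12 mm behind the pan's middle); origin in the middle of its underside, z its axis
- hook: furnace hook, 0.15 kg: wooden handle 100 mm long (x), 18 wide, 22 high, origin at the handle's centre (centre of mass about 15 mm ahead), x towards the tip, z up; a 6 mm steel rod runs on to x = 145 and is bent down to end at z = -45; thin wire eye at the back. It lies level in its rest, tip away from the robot
- hook_tip (a point): lowest point of the hook's bent tip (6 mm thick, round), at (145, 0, -45) mm in the hook's frame
- rest: steel tool rest, fixed: base 110 by 72 by 6 mm, origin mid-underside, x along the lying hook towards its tip; two upright plates 4 thick at x +-32, 60 wide, with U notches 26 wide, notch floor at z 52, horns up to z 75. The hook lies in both notches with its origin above the rest's, at z 63; grip it between the plates (60 apart)
- stop_bar (a joint): sprung black stop bar across the catch, 76 mm wide, 11 high; 0 m free, up to 0.0035 as the pan presses it towards the robot, 3 N per mm; over 0.0004 when the pan bears on it, which it can only past the rollers. The catch may be clamped anywhere over 36 mm and is not measured: the bar's face lies between x -108 and -72 mm in the furnace's frame and must be felt
- cast_yellow: yellow plaster dental cast, 64x70x55 mm, bystander right of the furnace door; origin in the middle of its underside
- steel_cup: small steel cup, 60 mm diameter, 46 mm high, bystander left of the furnace; origin in the middle of its underside
- dropper: brown dropper bottle with black bulb, 34 mm diameter, 102 mm high, bystander right of the furnace; origin in the middle of its underside

How it is judged (in metres and radians):
On the way, in this order (a step that is already met when the one before it is completed fails the run):
1. the hook is lifted out of its rest (z of hook in the frame of rest above 0.085 m), for 0.1 s.
2. the hook's tip is down behind the front rim while the pan is still inside the chamber (z of hook_tip in the frame of pan below 0.009 m and x of hook_tip in the frame of pan between -0.033 and 0 m and x of pan in the frame of furnace above 0.04 m), for 0.1 s.
3. drawn by the hook, the pan has passed the rollers and bears on the stop bar (value of joint stop_bar above 0.0004 m and z of hook_tip in the frame of pan below 0.012 m and angle between the x axis of pan and the x axis of furnace, either way round below 0.06 rad), for 0.1 s.
At the end, for the whole second after the job is handed in: Pan flat on the open door, square within 0.06 rad, past the rollers and bearing on the stop bar (bar in by over 0.4 mm); ring upright in the pan; hook level in both notches of its rest, within 18 mm along and 6 mm across of its middle, parallel within 0.15 rad; all at rest (value of joint stop_bar above 0.0004 m and z of pan in the frame of furnace below 0.084 m and angle between the x axis of pan and the x axis of furnace, either way round below 0.06 rad and linear speed of each of pan, ring, hook below 0.01 m/s and angle between ring's own z axis and vertical below 0.15 rad and horizontal distance between ring and pan below 0.035 m and z of ring in the frame of pan below 0.006 m and z of hook in the frame of rest between 0.058 and 0.068 m and x of hook in the frame of rest between -0.018 and 0.018 m and y of hook in the frame of rest between -0.006 and 0.006 m and angle between the x axis of hook and the x axis of rest, either way round below 0.15 rad and angle between hook's own z axis and vertical below 0.1 rad); the robot touches nothing.
It fails at once if the hook pressed on the pan with more than 12 N (contact force between hook and pan above 12 N).
It fails at once if hook, gripper or arm pressed on the furnace with more than 10 N (contact force between any of hook, the fingers, the arm and furnace above 10 N).
It fails at once if gripper or arm pushed the pan or the casting ring (contact force between any of the fingers, the arm and pan above 0.5 N or contact force between any of the fingers, the arm and ring above 0.5 N).
It fails at once if the casting ring tipped (angle between ring's own z axis and vertical above 0.35 rad).
It fails at once if a bystander was moved more than 15 mm (distance of any of cast_yellow, steel_cup, dropper from where it was at the start of the episode above 0.015 m).
It also fails if it takes over 59 s, if anything falls off the work surface, if the arm or the gripper's body presses on something with over 40 N, if the wrist force passes 120 N, or if a joint passes its speed limit or range.

## Working session

There is one attempt and no reset: what is moved stays moved. The work goes in short steps, Python scripts to look and compute and a tool call to move; the robot and the scene stay as the last step left them, time stands still between calls to the robot, and variables do not carry over. Pictures are saved under pics/ and viewed, at most 10 in all, crops included, and the job is handed in when it is done.

Besides the shell and the picture viewer there is one more tool, called as name(argument=value, ...) on one line, values as JSON. apply_moves: Moves the arm, as the interface text tells. Its arguments: {"type":"object","properties":{"deltas":{"type":"array"}},"required":["deltas"]}

```bash
ls; mkdir -p pics
python3 - <<'E'
from plant import ctrl
import cv2
print(ctrl.get_obs(), ctrl.hold_point_z)
for n in("scene","top"):
    im=ctrl.snapshot(n); cv2.imwrite(f"pics/{n}0.png",im[:,:,::-1]); print(n,ctrl.camera_params(n))
E
```

```text
pics
{'clock': 0.0, 'joint_pos': array([ 9.26518637e+01,  2.05914162e+01,  6.35027907e-01, -1.96069570e-02,
       -7.01337621e+01, -1.65083270e+01]), 'qvel': array([ 0.00091281,  0.05350626, -0.03266778,  0.02264474,  0.05620402,
       -0.03086638]), 'tau': array([ 8.90422180e-04, -5.82717454e+01,  2.93053311e+01,  6.99704066e+00,
        7.08638050e-03, -1.61672356e-04]), 'tool_pos': array([0.16155072, 0.65490426, 0.22563402]), 'orientation': array([ 1.79908328e+02, -7.94702807e-03, -1.38631345e+01]), 'force': array([ 0.46243766,  0.23645955, -0.19635516]), 'moment': array([-0.01514498, -0.01351614, -0.03403652]), 'gripper_force': 0.0, 'opening': 0.0872600849339165} 0.0188
scene {'fx': 593.5455799229553, 'fy': 593.5455799229553, 'cx': 335.6306777011148, 'cy': 239.60114045171338, 'cam_to_world': array([[ 0.75497865,  0.40401403, -0.51650741, -0.06941241],
       [-0.65539074,  0.43884952, -0.61471463, -0.51071   ],
       [-0.02168431,  0.8026106 ,  0.59610907,  0.7831579 ],
       [ 0.        ,  0.        ,  0.        ,  1.        ]])}
top {'fx': 571.2196334165021, 'fy': 571.2196334165021, 'cx': 322.76023666229844, 'cy': 227.80566683836966, 'cam_to_world': array([[ 0.01940735,  0.98135087, -0.19124285,  0.26686847],
       [-0.99980942,  0.01945392, -0.00163421,  0.20760962],
       [ 0.00211669,  0.19123812,  0.98154139,  1.40181364],
       [ 0.        ,  0.        ,  0.        ,  1.        ]])}
```

View pics/scene0.png

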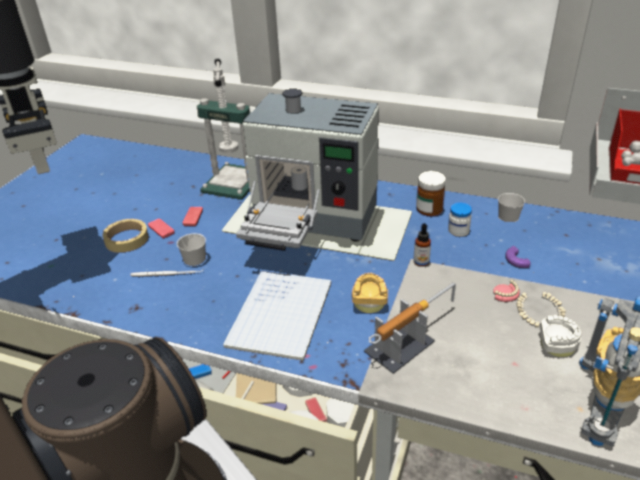

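View pics/top0.png

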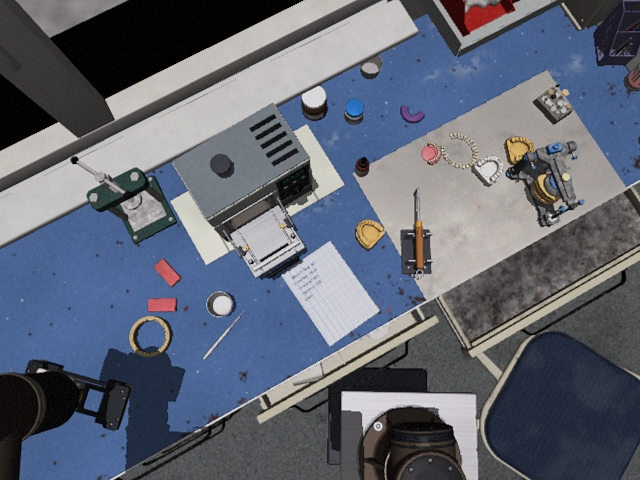

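The scene view shows the furnace with its door at about (280,215) and the hook in its rest at about (405,325). In the top view the door is at (265,240) and the rest at (417,250). I'll enlarge those four regions.

Run:
```python
import cv2,numpy as np
s=cv2.imread("pics/scene0.png");t=cv2.imread("pics/top0.png")
# each crop 100x75 -> 800x600 /2 => 400x300 (x4)
def c(im,x,y,w,h,k): return cv2.resize(im[y:y+h,x:x+w],None,fx=k,fy=k,interpolation=cv2.INTER_CUBIC)
cv2.imwrite("pics/rest0.png",np.hstack([c(s,360,275,100,100,4),c(t,380,180,80,100,4)][0:2]))
cv2.imwrite("pics/furn0.png",np.hstack([c(s,235,140,100,112,4),c(t,215,185,100,112,4)]))
```

```text
(no output)
```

View pics/rest0.png

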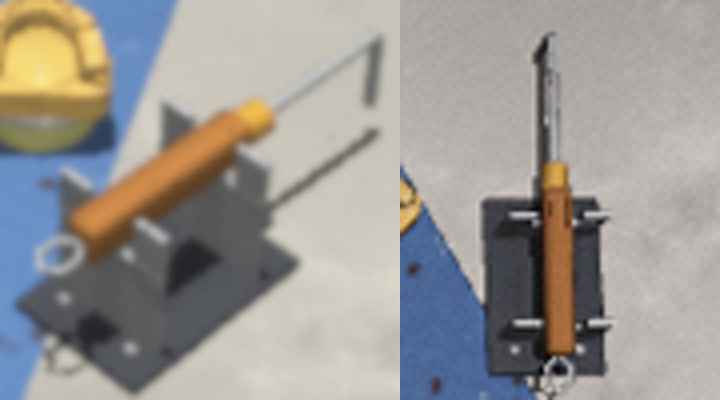

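View pics/furn0.png

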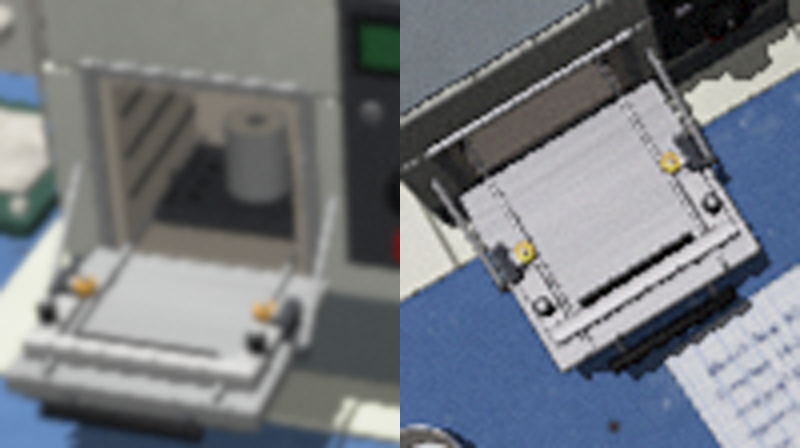

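The rest and hook show clearly, with the base corners and plates visible. The door, rollers (525,252)/(670,161) and black stop bar (583,302)–(693,238) are also sharp. Next I fit poses from both views, leaving height free as a check.

```bash
cat > h.py <<'E'
import numpy as np
from scipy.optimize import least_squares
from plant import ctrl
P={n:ctrl.camera_params(n) for n in("scene","top")}
def proj(n,X):
    p=P[n];T=np.linalg.inv(p["cam_to_world"]);c=np.atleast_2d(X)@T[:3,:3].T+T[:3,3]
    return np.c_[p["cx"]+p["fx"]*c[:,0]/-c[:,2], p["cy"]+p["fy"]*c[:,1]/c[:,2]]
def world(q,m):  # q: x,y,z,yawdeg ; m in mm
    a=np.radians(q[3]);R=np.array([[np.cos(a),-np.sin(a),0],[np.sin(a),np.cos(a),0],[0,0,1]])
    return np.atleast_2d(m)/1000@R.T+q[:3]
def unc(px,off,k=4,x0=0): return ((np.array(px,float)-[x0,0])+.5)/k-.5+np.array(off)
def fit(q0,obs):
    f=lambda q:np.concatenate([(proj(n,world(q,m))-px).ravel() for n,m,px in obs])
    r=least_squares(f,q0,x_scale=[.1,.1,.1,50],loss="soft_l1"); 
    return r.x,f(r.x).reshape(-1,2)
def tri(ps,pt):
    f=lambda X:np.r_[proj("scene",X)[0]-ps,proj("top",X)[0]-pt]
    r=least_squares(f,[.5,.1,.05]);return r.x,r.fun
E
python3 - <<'E'
from h import *
np.set_printoptions(precision=4,suppress=True)
S=lambda px:unc(px,(360,275)); T=lambda px:unc(px,(380,180),x0=400)
o=[("scene",[[-55,36,6],[-55,-36,6],[55,-36,6]],S([[15,305],[135,393],[300,262]])),
 ("top",[[55,36,6],[55,-36,6],[-55,-36,6],[-55,36,6]],T([[483,197],[598,197],[607,375],[490,377]]))]
q,r=fit([.4,0,0,0],o);print("rest",q,r.ravel())
b,e=tri(S([[378,38]])[0],T([[551,36]])[0]);print("bend",b,e)
h,e=tri(S([[95,228]])[0],T([[560,350]])[0]);print("handle rear top",h,e)
print("pred bend",world([*q[:2],0,q[3]],[[145,0,66],[-50,0,74]]), "yaw hook",np.degrees(np.arctan2(*(b-h)[1::-1])))
S=lambda px:unc(px,(235,140)); T=lambda px:unc(px,(215,185),x0=400)
o=[("scene",[[-124,68,80],[-124,-68,80]],S([[8,366],[262,402]])),
 ("top",[[-124,68,80],[-124,-68,80],[-2,68,80],[-2,-68,80]],T([[567,370],[762,255],[463,195],[650,83]]))]
q,r=fit([.65,.2,0,-30+60],o);print("furn",q,r.ravel())
def inv(q,X):
    a=np.radians(q[3]);R=np.array([[np.cos(a),-np.sin(a),0],[np.sin(a),np.cos(a),0],[0,0,1]]);return (X-q[:3])@R*1000
for nm,a,c in(("rollL",[83,285],[525,250]),("rollR",[264,310],[670,160]),("stopL",[85,334],[583,302]),("stopR",[218,353],[693,238])):
    X,e=tri(S([a])[0],T([c])[0]);print(nm,inv(q,X),e)
E
```

```text
rest [ 0.4841 -0.0207 -0.0024  1.9432] [ 0.0621 -0.5503  0.3187  0.3473  0.944  -0.1405 -0.3021  0.9849 -0.1977
  0.5849 -0.207   0.0569 -0.2434 -0.0261]
bend [ 0.6288 -0.0171  0.0597] [ 0.3584 -0.1038 -0.3082  0.3834]
handle rear top [ 0.4393 -0.0209  0.0676] [-0.6962  0.1764  0.5738 -0.8327]
pred bend [[ 0.6291 -0.0158  0.066 ]
 [ 0.4342 -0.0224  0.074 ]] yaw hook 1.1338897173505544
furn [ 0.5432  0.3728  0.0104 33.3842] [-0.7623 -0.1149 -0.0311  0.6719 -0.5392  0.6918  0.9059 -1.7418 -1.4719
  0.3042  1.5255 -1.963 ]
rollL [-52.426   52.3814  84.9413] [ 0.7637 -0.1611 -0.4263  0.7536]
rollR [-51.5921 -46.6103  84.727 ] [ 0.589  -0.1356 -0.362   0.5835]
stopL [-94.6829  36.9931  84.3945] [-0.4047  0.0848  0.2305 -0.4104]
stopR [-97.2807 -35.8481  86.8904] [-0.2819  0.063   0.1727 -0.2871]
```

Run:
```python
from h import *
import cv2
np.set_printoptions(precision=4,suppress=True)
S=lambda px:unc(px,(235,140)); T=lambda px:unc(px,(215,185),x0=400)
def model(v):
    q=[v[0],v[1],.006,v[2]]; s=v[3]
    A=world(q,[[-124,68,80],[-124,-68,80],[s+40,50,90],[s+40,-50,90],[s,38,91],[s,-38,91]])
    B=world(q,[[-124,68,80],[-124,-68,80],[s+40,50,90],[s+40,-50,90],[s,38,91],[s,-38,91]])
    return proj("scene",A),proj("top",B)
ps=S([[8,366],[262,402],[83,285],[264,310],[85,334],[218,353]])
pt=T([[567,370],[762,255],[525,250],[670,160],[583,302],[693,238]])
f=lambda v:np.r_[(model(v)[0]-ps).ravel(),(model(v)[1]-pt).ravel()]
r=least_squares(f,[.5432,.3728,33.4,-95],x_scale=[.1,.1,50,50],loss="soft_l1");print(r.x,f(r.x).reshape(-1,2))
v=r.x;q=[v[0],v[1],.006,v[2]]
im=cv2.imread("pics/scene0.png")
# ring ray-plane: base centre z=.089
p=P["scene"];C=p["cam_to_world"]
def ray(px,z):
    d=np.array([(px[0]-p["cx"])/p["fx"],-(px[1]-p["cy"])/p["fy"],-1]);d=C[:3,:3]@d;o=C[:3,3];return o+d*(z-o[2])/d[2]
a=np.radians(q[3]);R=np.array([[np.cos(a),-np.sin(a),0],[np.sin(a),np.cos(a),0],[0,0,1]])
for nm,px,z in(("ringtop",[255,117],.131),("ringbottomfront",[258,202],.089),("panleftfront?",[140,220],.098)):
    print(nm,(ray(S([px])[0],z)-q[:3])@R*1000)
big=cv2.resize(im[145:245,235:335],None,fx=6,fy=6,interpolation=cv2.INTER_CUBIC)
def ln(m,col):
    u=proj("scene",world(q,m));u=((u-[235,145]+.5)*6-.5)
    cv2.polylines(big,[u.round().astype(int)],False,col,1)
ln([[0,49,80],[0,-49,80],[0,-49,180],[0,49,180],[0,49,80]],(0,0,255))
ln([[-124,68,80],[-124,-68,80],[0,-68,80],[0,68,80],[-124,68,80]],(0,255,0))
ln([[0,43.5,80],[117,43.5,80],[117,-43.5,80],[0,-43.5,80]],(255,255,0))
cv2.imwrite("pics/ov.png",big)
```

```text
[  0.5447   0.376   33.6794 -97.5742] [[-0.5178  0.8256]
 [ 0.0564  1.3882]
 [ 0.6795  0.2559]
 [ 1.003   0.367 ]
 [-1.6045 -0.9393]
 [ 0.5934 -0.5787]
 [-1.3764  0.1882]
 [-0.2578 -2.3814]
 [ 0.3671  1.3766]
 [ 0.8835  1.0555]
 [-0.7378  0.0185]
 [-0.1934 -1.5088]]
ringtop [ 72.7853  -2.1809 125.    ]
ringbottomfront [52.8288 -7.8967 83.    ]
panleftfront? [ 6.7798 43.6728 92.    ]
```

View pics/ov.png

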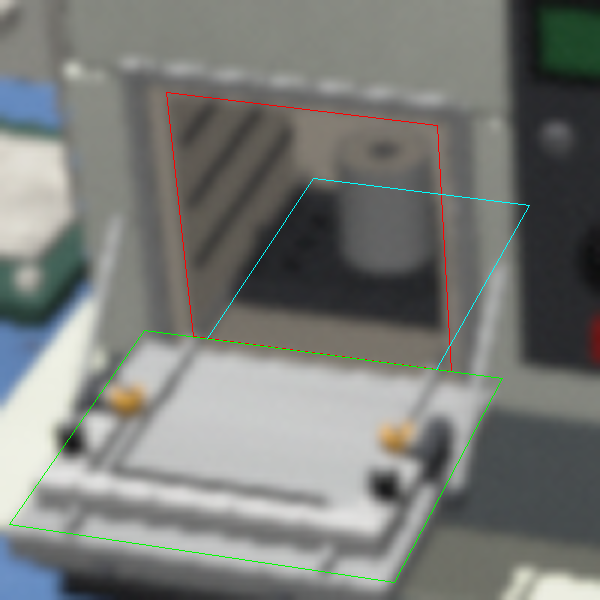

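The overlay matches the mouth, door and guides. The dark pan's front edge runs (240,303)–(440,328) in this crop, and the ring is near x 71 in the furnace frame. Next: the pan's front edge, plus the move to above the hook.

```bash
cat >> h.py <<'E'
from scipy.spatial.transform import Rotation as Ro
F=[.5447,.376,.006,33.6]; RST=[.484,-.0205,0,1.7]
def mv(X,yaw,n=1):
    "world target TCP, tool-down yaw -> delta_pos mm, rotvec deg in present tool frame"
    o=ctrl.get_obs();A=Ro.from_euler("xyz",o["orientation"],degrees=True)
    B=Ro.from_euler("xyz",[180,0,yaw],degrees=True)
    d=A.inv().apply(np.array(X)-o["tool_pos"])*1000;w=(A.inv()*B).as_rotvec(degrees=True)
    print("pos",o["tool_pos"].round(4),o["orientation"].round(2),"F",o["force"].round(2),"open",round(o["opening"]*1e3,1),"grip",round(float(o["gripper_force"]),1),"t",o["clock"])
    print("-> delta",d.round(1),"ang",w.round(2),"|d|",np.linalg.norm(d).round(0));return d,w
def ray(n,px,z):
    p=P[n];C=p["cam_to_world"];d=C[:3,:3]@np.array([(px[0]-p["cx"])/p["fx"],-(px[1]-p["cy"])/p["fy"],-1]);o=C[:3,3];return o+d*(z-o[2])/d[2]
def loc(q,X):
    a=np.radians(q[3]);R=np.array([[np.cos(a),-np.sin(a),0],[np.sin(a),np.cos(a),0],[0,0,1]]);return (np.array(X)-q[:3])@R*1000
E
python3 - <<'E'
from h import *
for px in([240,303],[340,316],[440,328]): print(loc(F,ray("scene",unc([px],(235,145),k=6)[0],.087)))
mv([.484,-.0205,.15],1.7); mv([.345,.27,.225],1.7)
E
```

```text
[23.70108304 39.5034258  81.        ]
[23.8872087   0.87927812 81.        ]
[ 24.70832241 -37.03730585  81.        ]
pos [0.1615 0.655  0.2257] [ 1.7992e+02 -1.0000e-02 -1.3860e+01] F [ 0.46 -0.84  0.07] open 88.0 grip 0.0 t 0.1
-> delta [474.8 578.4  76.6] ang [  0.08   0.   -15.56] |d| 752.0
pos [0.1615 0.655  0.2257] [ 1.7992e+02 -1.0000e-02 -1.3860e+01] F [ 0.46 -0.84  0.07] open 88.0 grip 0.0 t 0.1
-> delta [270.3 329.8   1.2] ang [  0.08   0.   -15.56] |d| 426.0
```

apply_moves(deltas=[{"fingers": 80,"delta_pos": [20,24,0],"angular": [0,0,-1.5]},{"fingers": 80,"delta_pos": [48,58,0],"angular": [0,0,-3]},{"fingers": 80,"delta_pos": [78,95,0],"angular": [0,0,-5]},{"fingers": 80,"delta_pos": [108,132,0],"angular": [0,0,-7]},{"fingers": 80,"delta_pos": [138,169,0],"angular": [0,0,-9]},{"fingers": 80,"delta_pos": [168,206,0],"angular": [0,0,-11]},{"fingers": 80,"delta_pos": [198,243,0],"angular": [0,0,-12]},{"fingers": 80,"delta_pos": [228,280,0],"angular": [0,0,-13]},{"fingers": 80,"delta_pos": [255,312,0],"angular": [0,0,-14]},{"fingers": 80,"delta_pos": [270,330,0],"angular": [0,0,-15]}])

```text
clock: 1.1
tool_pos: [0.3451, 0.2675, 0.2265]
orientation: [180.0, 0.0, 1.1]
force: [0.3, 0.9, -0.5]
opening: 0.0801
gripper_force: 0.0
```

```bash
python3 -c "
from h import *
mv([.484,-.0205,.15],1.7)"
```

```text
pos [0.3451 0.2675 0.2265] [1.80e+02 1.00e-02 1.12e+00] F [ 0.32  0.92 -0.49] open 80.1 grip 0.0 t 1.1
-> delta [133.3 290.6  76.5] ang [ 0.    0.01 -0.58] |d| 329.0
```

apply_moves(deltas=[{"fingers": 60,"delta_pos": [10,22,0],"angular": [0,0,-0.6]},{"fingers": 60,"delta_pos": [27,60,0],"angular": [0,0,-0.6]},{"fingers": 60,"delta_pos": [46,100,0],"angular": [0,0,-0.6]},{"fingers": 60,"delta_pos": [65,140,10],"angular": [0,0,-0.6]},{"fingers": 60,"delta_pos": [83,180,20],"angular": [0,0,-0.6]},{"fingers": 60,"delta_pos": [101,220,35],"angular": [0,0,-0.6]},{"fingers": 60,"delta_pos": [117,255,55],"angular": [0,0,-0.6]},{"fingers": 60,"delta_pos": [129,280,70],"angular": [0,0,-0.6]},{"fingers": 60,"delta_pos": [133,290,76],"angular": [0,0,-0.6]},{"fingers": 60,"delta_pos": [133,290,76],"angular": [0,0,-0.6]}])

```text
clock: 2.1
tool_pos: [0.483, -0.0183, 0.1493]
orientation: [180.0, 0.2, 1.6]
force: [-0.2, 0.4, -0.0]
opening: 0.06
gripper_force: 0.0
```

Run:
```python
from h import *
import cv2
mv([.484,-.0205,.044],1.7)
k=5
def c(n,x,y,w=80,h=110): 
    im=ctrl.snapshot(n)[y:y+h,x:x+w,::-1]; return cv2.resize(im,None,fx=k,fy=k,interpolation=cv2.INTER_CUBIC)
cv2.imwrite("pics/g1.png",np.hstack([c("scene",360,260),c("top",380,180)]))
```

```text
pos [ 0.483  -0.0183  0.1493] [1.7995e+02 1.6000e-01 1.6000e+00] F [-0.21  0.39 -0.01] open 60.0 grip 0.0 t 2.1
-> delta [  1.3   2.1 105.3] ang [ 0.05  0.16 -0.1 ] |d| 105.0
```

View pics/g1.png

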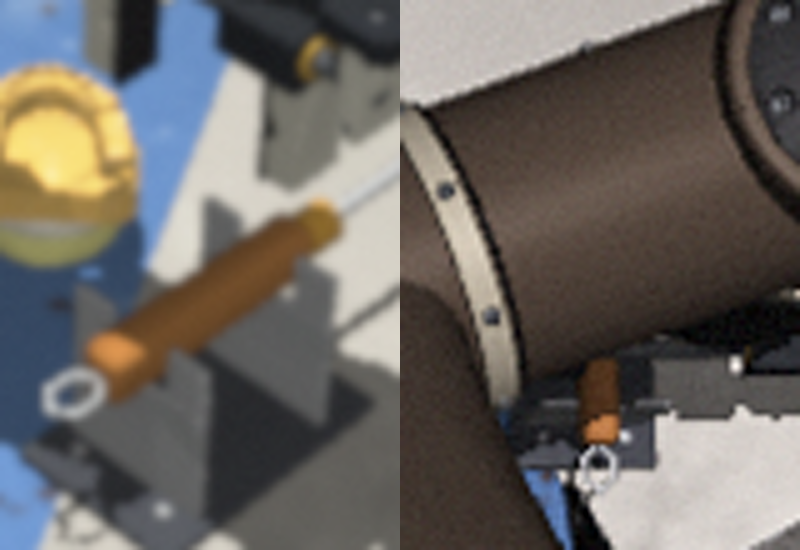

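The open fingers at (125,40) and (290,130) straddle the handle, whose rear is at (120,360). I'll descend.

apply_moves(deltas=[{"fingers": 60,"delta_pos": [1,2,15],"angular": [0,0,0]},{"fingers": 60,"delta_pos": [1,2,35],"angular": [0,0,0]},{"fingers": 60,"delta_pos": [1,2,55],"angular": [0,0,0]},{"fingers": 60,"delta_pos": [1,2,75],"angular": [0,0,0]},{"fingers": 60,"delta_pos": [1,2,90],"angular": [0,0,0]},{"fingers": 60,"delta_pos": [1,2,100],"angular": [0,0,0]},{"fingers": 60,"delta_pos": [1,2,105],"angular": [0,0,0]},{"fingers": 50,"delta_pos": [1,2,105],"angular": [0,0,0]},{"fingers": 40,"delta_pos": [1,2,105],"angular": [0,0,0]},{"fingers": 30,"delta_pos": [1,2,105],"angular": [0,0,0]}])

```text
clock: 3.2
tool_pos: [0.4851, -0.0187, 0.0463]
orientation: [-180.0, -0.1, 1.8]
force: [-0.4, 1.1, 0.5]
opening: 0.0417
gripper_force: 0.0
```

apply_moves(deltas=[{"fingers": 26,"delta_pos": [0,0,0],"angular": [0,0,0]},{"fingers": 23,"delta_pos": [0,0,0],"angular": [0,0,0]},{"fingers": 20,"delta_pos": [0,0,0],"angular": [0,0,0]},{"fingers": 18,"delta_pos": [0,0,0],"angular": [0,0,0]},{"fingers": 10,"delta_pos": [0,0,0],"angular": [0,0,0]},{"fingers": 0,"delta_pos": [0,0,0],"angular": [0,0,0]},{"fingers": 0,"delta_pos": [0,0,0],"angular": [0,0,0]},{"fingers": 0,"delta_pos": [0,0,0],"angular": [0,0,0]}])

```text
clock: 4.0
tool_pos: [0.4847, -0.019, 0.0456]
orientation: [180.0, -0.0, 1.7]
force: [-0.1, 0.2, 2.0]
opening: 0.0179
gripper_force: 29.9
```

apply_moves(deltas=[{"fingers": 0,"delta_pos": [0,0,-5],"angular": [0,0,0]},{"fingers": 0,"delta_pos": [0,0,-15],"angular": [0,0,0]},{"fingers": 0,"delta_pos": [0,0,-35],"angular": [0,0,0]},{"fingers": 0,"delta_pos": [0,0,-60],"angular": [0,0,0]},{"fingers": 0,"delta_pos": [0,0,-90],"angular": [0,0,0]},{"fingers": 0,"delta_pos": [0,0,-120],"angular": [0,0,0]},{"fingers": 0,"delta_pos": [0,0,-145],"angular": [0,0,0]},{"fingers": 0,"delta_pos": [0,0,-165],"angular": [0,0,0]},{"fingers": 0,"delta_pos": [0,0,-174],"angular": [0,0,0]},{"fingers": 0,"delta_pos": [0,0,-174],"angular": [0,0,0]}])

```text
clock: 5.0
tool_pos: [0.485, -0.0188, 0.2209]
orientation: [-180.0, -0.1, 1.7]
force: [-0.2, 0.3, -1.7]
opening: 0.0176
gripper_force: 29.9
```

```bash
python3 -c "
from h import *
X=world(F,[[-30-145,0,0]])[0];X[2]=.22
print(X);mv(X,33.6); print(loc(F,ray('top',[362,167],.08)),ray('top',[362,167],.08))"
```

```text
[0.39893878 0.27915648 0.22      ]
pos [ 0.485  -0.0188  0.2209] [-1.7995e+02 -1.4000e-01  1.7500e+00] F [-0.15  0.28 -1.66] open 17.6 grip 29.9 t 5.0
-> delta [ -77.  -300.5    1. ] ang [-1.000e-02 -1.500e-01 -3.185e+01] |d| 310.0
[ -33.76471221 -287.03082833   74.        ] [0.67541709 0.11824082 0.08      ]
```

apply_moves(deltas=[{"fingers": 0,"delta_pos": [-4,-15,0],"angular": [0,0,-1.5]},{"fingers": 0,"delta_pos": [-12,-45,0],"angular": [0,0,-5]},{"fingers": 0,"delta_pos": [-22,-85,0],"angular": [0,0,-9]},{"fingers": 0,"delta_pos": [-32,-125,0],"angular": [0,0,-13]},{"fingers": 0,"delta_pos": [-43,-165,0],"angular": [0,0,-17]},{"fingers": 0,"delta_pos": [-53,-205,0],"angular": [0,0,-21]},{"fingers": 0,"delta_pos": [-63,-245,0],"angular": [0,0,-25]},{"fingers": 0,"delta_pos": [-72,-280,0],"angular": [0,0,-29]},{"fingers": 0,"delta_pos": [-77,-297,0],"angular": [0,0,-31.5]},{"fingers": 0,"delta_pos": [-77,-300.5,0],"angular": [0,-0.1,-31.9]}])

```text
clock: 6.0
tool_pos: [0.3973, 0.2803, 0.218]
orientation: [180.0, 0.2, 33.8]
force: [-0.5, 0.4, -2.0]
opening: 0.018
gripper_force: 29.9
```

```bash
python3 -c "
from h import *
X=world(F,[[-30-145,0,0]])[0];X[2]=.1136+.03
mv(X,33.6);print(ctrl.get_obs()['moment'])"
```

```text
pos [0.3973 0.2803 0.218 ] [179.99   0.23  33.85] F [-0.49  0.44 -2.04] open 18.0 grip 29.9 t 6.0
-> delta [ 1.1  1.9 74.4] ang [0.01 0.23 0.25] |d| 74.0
[-0.12876734 -0.01389     0.01272586]
```

apply_moves(deltas=[{"fingers": 0,"delta_pos": [0,0,8],"angular": [0,0,0]},{"fingers": 0,"delta_pos": [0,0,22],"angular": [0,0,0]},{"fingers": 0,"delta_pos": [0,0,38],"angular": [0,0,0]},{"fingers": 0,"delta_pos": [0,0,54],"angular": [0,0,0]},{"fingers": 0,"delta_pos": [0,0,66],"angular": [0,0,0]},{"fingers": 0,"delta_pos": [0,0,73],"angular": [0,0,0]},{"fingers": 0,"delta_pos": [0,0,75],"angular": [0,0,0]},{"fingers": 0,"delta_pos": [0,0,75],"angular": [0,0,0]}])

```text
clock: 6.8
tool_pos: [0.3985, 0.2789, 0.1446]
orientation: [-180.0, 0.1, 33.6]
force: [0.0, -0.3, -1.1]
opening: 0.0178
gripper_force: 29.9
```

Run:
```python
from h import *
import cv2
X=world(F,[[40-145,0,0]])[0];X[2]=.1436
mv(X,33.6)
o=ctrl.get_obs();tp=o['tool_pos'];q=[*tp,o['orientation'][2]];k=5
tip=world(q,[[145,0,-27.6]])[0];print("tip F",loc(F,tip));bend=world(q,[[145,0,20]])[0]
L=[]
for n,x,y in(("scene",240,145),("top",220,180)):
    im=cv2.resize(ctrl.snapshot(n)[y:y+110,x:x+80,::-1],None,fx=k,fy=k,interpolation=cv2.INTER_CUBIC)
    for Z in(tip,bend):
        u=((proj(n,Z)[0]-[x,y]+.5)*k-.5);cv2.circle(im,tuple(int(i) for i in u),3,(0,0,255),1)
    L.append(im)
cv2.imwrite("pics/t1.png",np.hstack(L))
```

```text
pos [0.3985 0.2789 0.1446] [-1.7998e+02  1.0000e-01  3.3620e+01] F [ 0.04 -0.28 -1.09] open 17.8 grip 29.9 t 6.8
-> delta [70.5  0.   0.8] ang [-0.02  0.1   0.02] |d| 71.0
tip F [-3.05124184e+01  3.21869634e-02  1.10951015e+02]
```

View pics/t1.png

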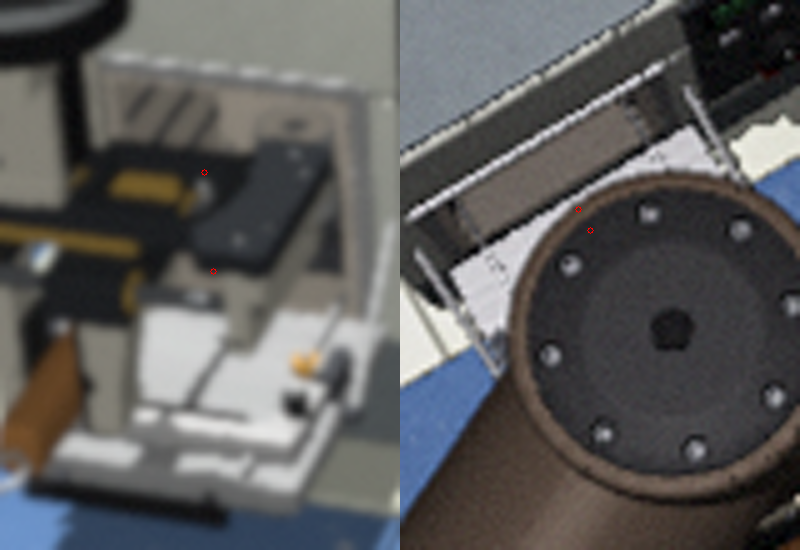

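The gripper and flange hide the tip in both views (predicted at (213,271) in the left crop). The kinematics agree with the plan, so I'll insert by feel.

apply_moves(deltas=[{"fingers": 0,"delta_pos": [4,0,0],"angular": [0,0,0]},{"fingers": 0,"delta_pos": [12,0,0],"angular": [0,0,0]},{"fingers": 0,"delta_pos": [21,0,0],"angular": [0,0,0]},{"fingers": 0,"delta_pos": [30,0,0],"angular": [0,0,0]},{"fingers": 0,"delta_pos": [39,0,0],"angular": [0,0,0]},{"fingers": 0,"delta_pos": [48,0,0],"angular": [0,0,0]},{"fingers": 0,"delta_pos": [57,0,0],"angular": [0,0,0]},{"fingers": 0,"delta_pos": [64,0,0],"angular": [0,0,0]},{"fingers": 0,"delta_pos": [69,0,0],"angular": [0,0,0]},{"fingers": 0,"delta_pos": [70,0,0],"angular": [0,0,0]}])

```text
clock: 7.9
tool_pos: [0.457, 0.3181, 0.1443]
orientation: [-180.0, 0.1, 33.6]
force: [0.1, -0.2, -1.9]
opening: 0.0182
gripper_force: 29.9
```

Run:
```python
from h import *
import cv2
X=world(F,[[40-145,0,0]])[0];X[2]=.1136+.006
mv(X,33.6)
o=ctrl.get_obs();q=[*o['tool_pos'],o['orientation'][2]];k=6
tip=world(q,[[145,0,-27.6]])[0];bend=world(q,[[145,0,20]])[0];print("tip F",loc(F,tip))
im=cv2.resize(ctrl.snapshot("scene")[145:245,235:335,::-1],None,fx=k,fy=k,interpolation=cv2.INTER_CUBIC)
for Z in(tip,bend):
    u=((proj("scene",Z)[0]-[235,145]+.5)*k-.5);cv2.circle(im,tuple(int(i) for i in u),3,(0,0,255),1)
cv2.imwrite("pics/t2.png",im)
```

```text
pos [0.457  0.3181 0.1443] [-1.7998e+02  1.1000e-01  3.3640e+01] F [ 0.13 -0.19 -1.92] open 18.2 grip 29.9 t 7.9
-> delta [ 0.1  0.3 24.7] ang [-0.02  0.11  0.04] |d| 25.0
tip F [ 39.92717064   0.3528752  110.65804548]
```

View pics/t2.png

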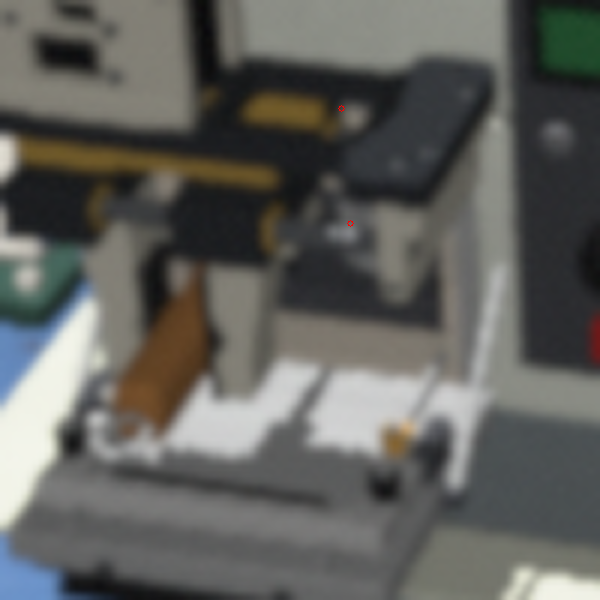

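The tip is still hidden (projected at (350,223)), but the gripper clears the front. I'll lower gently behind the rim.

apply_moves(deltas=[{"fingers": 0,"delta_pos": [0,0,4],"angular": [0,0,0]},{"fingers": 0,"delta_pos": [0,0,8],"angular": [0,0,0]},{"fingers": 0,"delta_pos": [0,0,12],"angular": [0,0,0]},{"fingers": 0,"delta_pos": [0,0,15],"angular": [0,0,0]},{"fingers": 0,"delta_pos": [0,0,17],"angular": [0,0,0]},{"fingers": 0,"delta_pos": [0,0,18.5],"angular": [0,0,0]},{"fingers": 0,"delta_pos": [0,0,20],"angular": [0,0,0]},{"fingers": 0,"delta_pos": [0,0,21.5],"angular": [0,0,0]},{"fingers": 0,"delta_pos": [0,0,22.5],"angular": [0,0,0]},{"fingers": 0,"delta_pos": [0,0,22.5],"angular": [0,0,0]}])

```text
clock: 8.95
tool_pos: [0.4566, 0.3177, 0.1218]
orientation: [-180.0, 0.1, 33.6]
force: [0.1, -0.9, -1.2]
opening: 0.0174
gripper_force: 29.9
```

apply_moves(deltas=[{"fingers": 0,"delta_pos": [0,0,0.5],"angular": [0,0,0]},{"fingers": 0,"delta_pos": [0,0,1],"angular": [0,0,0]},{"fingers": 0,"delta_pos": [0,0,1.5],"angular": [0,0,0]},{"fingers": 0,"delta_pos": [0,0,1.5],"angular": [0,0,0]}])

```text
clock: 9.35
tool_pos: [0.4566, 0.3177, 0.1204]
orientation: [-180.0, 0.1, 33.6]
force: [-0.1, -0.0, -1.2]
opening: 0.0176
gripper_force: 29.9
```

apply_moves(deltas=[{"fingers": 0,"delta_pos": [0,0,0.5],"angular": [0,0,0]},{"fingers": 0,"delta_pos": [0,0,1],"angular": [0,0,0]},{"fingers": 0,"delta_pos": [0,0,1],"angular": [0,0,0]}])

```text
clock: 9.65
tool_pos: [0.4566, 0.3178, 0.1194]
orientation: [-180.0, 0.1, 33.6]
force: [-0.5, -0.6, -1.0]
opening: 0.0177
gripper_force: 29.9
```

apply_moves(deltas=[{"fingers": 0,"delta_pos": [0,0,0.4],"angular": [0,0,0]},{"fingers": 0,"delta_pos": [0,0,0.8],"angular": [0,0,0]},{"fingers": 0,"delta_pos": [0,0,0.8],"angular": [0,0,0]}])

```text
clock: 9.95
tool_pos: [0.4565, 0.3177, 0.1186]
orientation: [-180.0, 0.1, 33.6]
force: [0.2, -0.5, -1.4]
opening: 0.0174
gripper_force: 29.9
```

apply_moves(deltas=[{"fingers": 0,"delta_pos": [-1.5,0,0],"angular": [0,0,0]},{"fingers": 0,"delta_pos": [-3,0,0],"angular": [0,0,0]},{"fingers": 0,"delta_pos": [-4.5,0,0],"angular": [0,0,0]},{"fingers": 0,"delta_pos": [-6,0,0],"angular": [0,0,0]},{"fingers": 0,"delta_pos": [-7.5,0,0],"angular": [0,0,0]},{"fingers": 0,"delta_pos": [-9,0,0],"angular": [0,0,0]},{"fingers": 0,"delta_pos": [-10.5,0,0],"angular": [0,0,0]},{"fingers": 0,"delta_pos": [-12,0,0],"angular": [0,0,0]},{"fingers": 0,"delta_pos": [-13.5,0,0],"angular": [0,0,0]},{"fingers": 0,"delta_pos": [-15,0,0],"angular": [0,0,0]}])

```text
clock: 10.95
tool_pos: [0.4441, 0.3095, 0.1187]
orientation: [-180.0, 0.1, 33.6]
force: [0.9, 1.1, -2.0]
opening: 0.018
gripper_force: 29.9
```

```bash
cat >> h.py <<'E'
def st():
    o=ctrl.get_obs();q=[*o['tool_pos'],o['orientation'][2]]
    a=np.radians(33.6);f=o['force']
    print("tipF",loc(F,world(q,[[145,0,-27.6]])[0]).round(1),"Fx",(f[0]*np.cos(a)+f[1]*np.sin(a)).round(2),"Fy",(-f[0]*np.sin(a)+f[1]*np.cos(a)).round(2),"Fz",f[2].round(2),"M",o['moment'].round(2),"grip",o['gripper_force'],"t",o['clock'])
E
python3 -c "
from h import *
st()"
```

```text
tipF [24.4  0.4 85.1] Fx 1.37 Fy 0.37 Fz -2.04 M [ 0.18 -0.34 -0.02] grip 29.932275116443634 t 10.95
```

apply_moves(deltas=[{"fingers": 0,"delta_pos": [-2,0,0],"angular": [0,0,0]},{"fingers": 0,"delta_pos": [-5,0,0],"angular": [0,0,0]},{"fingers": 0,"delta_pos": [-8,0,0],"angular": [0,0,0]},{"fingers": 0,"delta_pos": [-12,0,0],"angular": [0,0,0]},{"fingers": 0,"delta_pos": [-16,0,0],"angular": [0,0,0]},{"fingers": 0,"delta_pos": [-20,0,0],"angular": [0,0,0]},{"fingers": 0,"delta_pos": [-24,0,0],"angular": [0,0,0]},{"fingers": 0,"delta_pos": [-27,0,0],"angular": [0,0,0]},{"fingers": 0,"delta_pos": [-30,0,0],"angular": [0,0,0]},{"fingers": 0,"delta_pos": [-32,0,0],"angular": [0,0,0]}])

```text
clock: 11.95
tool_pos: [0.4172, 0.2916, 0.1187]
orientation: [-180.0, 0.1, 33.6]
force: [0.5, 0.2, -2.2]
opening: 0.018
gripper_force: 29.9
```

```bash
python3 -c "
from h import *
st()"
```

```text
tipF [-7.9  0.3 85.1] Fx 0.51 Fy -0.07 Fz -2.24 M [ 0.16 -0.37 -0.01] grip 29.932079315185547 t 11.95
```

apply_moves(deltas=[{"fingers": 0,"delta_pos": [-2,0,0],"angular": [0,0,0]},{"fingers": 0,"delta_pos": [-5,0,0],"angular": [0,0,0]},{"fingers": 0,"delta_pos": [-9,0,0],"angular": [0,0,0]},{"fingers": 0,"delta_pos": [-13,0,0],"angular": [0,0,0]},{"fingers": 0,"delta_pos": [-17,0,0],"angular": [0,0,0]},{"fingers": 0,"delta_pos": [-21,0,0],"angular": [0,0,0]},{"fingers": 0,"delta_pos": [-25,0,0],"angular": [0,0,0]},{"fingers": 0,"delta_pos": [-29,0,0],"angular": [0,0,0]},{"fingers": 0,"delta_pos": [-33,0,0],"angular": [0,0,0]},{"fingers": 0,"delta_pos": [-37,0,0],"angular": [0,0,0]}])

```text
clock: 12.95
tool_pos: [0.3864, 0.271, 0.1188]
orientation: [-180.0, 0.1, 33.6]
force: [0.9, -0.3, -2.3]
opening: 0.0183
gripper_force: 29.9
```

Run:
```python
from h import *
import cv2
st()
k=4
L=[cv2.resize(ctrl.snapshot(n)[y:y+125,x:x+100,::-1],None,fx=k,fy=k,interpolation=cv2.INTER_CUBIC) for n,x,y in(("scene",235,135),("top",215,175))]
cv2.imwrite("pics/t3.png",np.hstack(L))
```

```text
tipF [-45.    0.3  85.2] Fx 0.57 Fy -0.73 Fz -2.33 M [ 0.15 -0.34 -0.05] grip 29.932039976119995 t 12.95
```

View pics/t3.png

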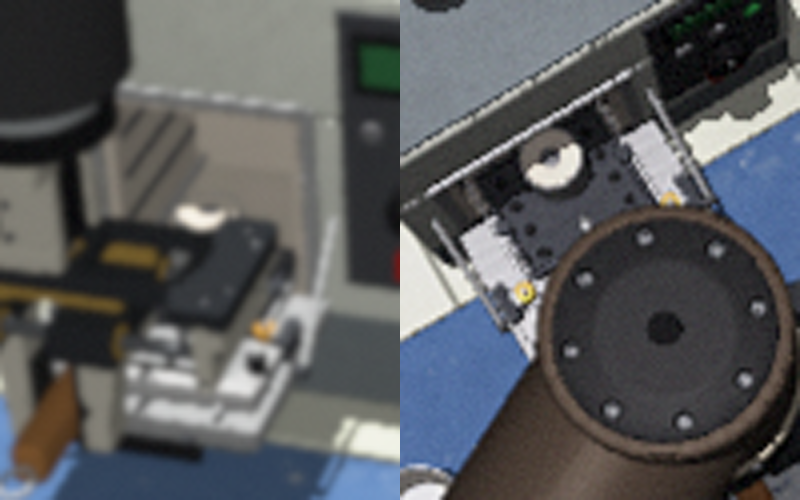

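The pan is out on the door, square between the guides, with the ring upright at (552,162). I'll continue, more slowly near the rollers.

apply_moves(deltas=[{"fingers": 0,"delta_pos": [-2,0,0],"angular": [0,0,0]},{"fingers": 0,"delta_pos": [-5,0,0],"angular": [0,0,0]},{"fingers": 0,"delta_pos": [-8,0,0],"angular": [0,0,0]},{"fingers": 0,"delta_pos": [-11,0,0],"angular": [0,0,0]},{"fingers": 0,"delta_pos": [-14,0,0],"angular": [0,0,0]},{"fingers": 0,"delta_pos": [-17,0,0],"angular": [0,0,0]},{"fingers": 0,"delta_pos": [-20,0,0],"angular": [0,0,0]},{"fingers": 0,"delta_pos": [-22,0,0],"angular": [0,0,0]},{"fingers": 0,"delta_pos": [-24,0,0],"angular": [0,0,0]},{"fingers": 0,"delta_pos": [-25,0,0],"angular": [0,0,0]}])

```text
clock: 14.05
tool_pos: [0.3657, 0.2573, 0.1188]
orientation: [-180.0, 0.1, 33.7]
force: [1.3, 1.0, -1.5]
opening: 0.0182
gripper_force: 29.9
```

apply_moves(deltas=[{"fingers": 0,"delta_pos": [-1,0,0],"angular": [0,0,0]},{"fingers": 0,"delta_pos": [-2,0,0],"angular": [0,0,0]},{"fingers": 0,"delta_pos": [-3,0,0],"angular": [0,0,0]},{"fingers": 0,"delta_pos": [-4,0,0],"angular": [0,0,0]},{"fingers": 0,"delta_pos": [-5,0,0],"angular": [0,0,0]}])

```text
clock: 14.55
tool_pos: [0.3616, 0.2546, 0.1188]
orientation: [-180.0, 0.1, 33.6]
force: [0.7, 0.6, -3.1]
opening: 0.0179
gripper_force: 29.9
```

```bash
python3 -c "
from h import *
st()"
```

```text
tipF [-74.7   0.3  85.2] Fx 0.88 Fy 0.14 Fz -3.07 M [ 0.18 -0.39  0.  ] grip 29.93213653564453 t 14.55
```

apply_moves(deltas=[{"fingers": 0,"delta_pos": [-1,0,0],"angular": [0,0,0]},{"fingers": 0,"delta_pos": [-2,0,0],"angular": [0,0,0]},{"fingers": 0,"delta_pos": [-3,0,0],"angular": [0,0,0]},{"fingers": 0,"delta_pos": [-3,0,0],"angular": [0,0,0]}])

```text
clock: 14.95
tool_pos: [0.359, 0.2528, 0.1188]
orientation: [-180.0, 0.1, 33.6]
force: [1.3, -0.3, -0.6]
opening: 0.0179
gripper_force: 29.9
```

apply_moves(deltas=[{"fingers": 0,"delta_pos": [-1,0,0],"angular": [0,0,0]},{"fingers": 0,"delta_pos": [-2,0,0],"angular": [0,0,0]},{"fingers": 0,"delta_pos": [-2,0,0],"angular": [0,0,0]}])

```text
clock: 15.25
tool_pos: [0.3577, 0.2521, 0.119]
orientation: [-180.0, 0.1, 33.7]
force: [2.2, 1.3, -2.6]
opening: 0.0179
gripper_force: 29.9
```

apply_moves(deltas=[{"fingers": 0,"delta_pos": [-1,0,0],"angular": [0,0,0]},{"fingers": 0,"delta_pos": [-2,0,0],"angular": [0,0,0]},{"fingers": 0,"delta_pos": [-2,0,0],"angular": [0,0,0]}])

```text
clock: 15.55
tool_pos: [0.3563, 0.2512, 0.1191]
orientation: [-180.0, 0.0, 33.6]
force: [4.2, 1.6, -3.6]
opening: 0.018
gripper_force: 29.9
```

apply_moves(deltas=[{"fingers": 0,"delta_pos": [-0.5,0,0],"angular": [0,0,0]},{"fingers": 0,"delta_pos": [-1,0,0],"angular": [0,0,0]},{"fingers": 0,"delta_pos": [-1,0,0],"angular": [0,0,0]}])

```text
clock: 15.85
tool_pos: [0.3551, 0.2503, 0.1189]
orientation: [-180.0, 0.1, 33.6]
force: [3.9, 2.4, -2.2]
opening: 0.0177
gripper_force: 29.9
```

apply_moves(deltas=[{"fingers": 0,"delta_pos": [-0.5,0,0],"angular": [0,0,0]},{"fingers": 0,"delta_pos": [-1,0,0],"angular": [0,0,0]},{"fingers": 0,"delta_pos": [-1,0,0],"angular": [0,0,0]}])

```text
clock: 16.15
tool_pos: [0.3541, 0.2495, 0.1188]
orientation: [-180.0, 0.1, 33.6]
force: [2.8, 2.4, -2.1]
opening: 0.018
gripper_force: 29.9
```

```bash
python3 -c "
from h import *
st()"
```

```text
tipF [-83.8   0.2  85.2] Fx 3.64 Fy 0.41 Fz -2.14 M [ 0.47 -1.31 -0.11] grip 29.935626089572906 t 16.15
```

apply_moves(deltas=[{"fingers": 0,"delta_pos": [-0.5,0,0],"angular": [0,0,0]},{"fingers": 0,"delta_pos": [-1,0,0],"angular": [0,0,0]},{"fingers": 0,"delta_pos": [-1,0,0],"angular": [0,0,0]}])

```text
clock: 16.45
tool_pos: [0.3532, 0.2489, 0.1188]
orientation: [-180.0, 0.1, 33.6]
force: [2.1, 0.9, -1.3]
opening: 0.018
gripper_force: 29.9
```

apply_moves(deltas=[{"fingers": 0,"delta_pos": [-0.5,0,0],"angular": [0,0,0]},{"fingers": 0,"delta_pos": [-1,0,0],"angular": [0,0,0]},{"fingers": 0,"delta_pos": [-1,0,0],"angular": [0,0,0]}])

```text
clock: 16.75
tool_pos: [0.3523, 0.2483, 0.1188]
orientation: [-180.0, 0.1, 33.6]
force: [1.2, 0.4, -1.8]
opening: 0.0182
gripper_force: 29.9
```

```bash
python3 -c "
from h import *
st()"
```

```text
tipF [-85.9   0.2  85.2] Fx 1.23 Fy -0.34 Fz -1.78 M [ 0.19 -0.83 -0.01] grip 29.933647513389587 t 16.75
```

apply_moves(deltas=[{"fingers": 0,"delta_pos": [-0.5,0,0],"angular": [0,0,0]},{"fingers": 0,"delta_pos": [-1,0,0],"angular": [0,0,0]},{"fingers": 0,"delta_pos": [-1,0,0],"angular": [0,0,0]}])

```text
clock: 17.05
tool_pos: [0.3515, 0.2477, 0.1188]
orientation: [-180.0, 0.1, 33.6]
force: [1.2, -0.2, -1.0]
opening: 0.0176
gripper_force: 29.9
```

```bash
python3 -c "
from h import *
st()"
```

```text
tipF [-86.9   0.2  85.2] Fx 0.91 Fy -0.82 Fz -1.0 M [ 0.08 -0.52 -0.03] grip 29.932907223701477 t 17.05
```

apply_moves(deltas=[{"fingers": 0,"delta_pos": [-0.5,0,0],"angular": [0,0,0]},{"fingers": 0,"delta_pos": [-1,0,0],"angular": [0,0,0]},{"fingers": 0,"delta_pos": [-1,0,0],"angular": [0,0,0]}])

```text
clock: 17.35
tool_pos: [0.3506, 0.2472, 0.1188]
orientation: [-180.0, 0.1, 33.6]
force: [0.9, 1.0, -1.5]
opening: 0.0179
gripper_force: 29.9
```

```bash
python3 -c "
from h import *
st()"
```

```text
tipF [-87.9   0.2  85.2] Fx 1.31 Fy 0.32 Fz -1.49 M [-0.01 -0.24  0.  ] grip 29.931634068489075 t 17.35
```

apply_moves(deltas=[{"fingers": 0,"delta_pos": [-0.5,0,0],"angular": [0,0,0]},{"fingers": 0,"delta_pos": [-1,0,0],"angular": [0,0,0]},{"fingers": 0,"delta_pos": [-1,0,0],"angular": [0,0,0]}])

```text
clock: 17.65
tool_pos: [0.35, 0.2468, 0.1189]
orientation: [-180.0, 0.1, 33.6]
force: [1.1, -0.5, -2.4]
opening: 0.0178
gripper_force: 29.9
```

```bash
python3 -c "
from h import *
st()"
```

```text
tipF [-88.7   0.3  85.3] Fx 0.62 Fy -1.07 Fz -2.36 M [ 0.09 -0.45 -0.02] grip 29.932439625263214 t 17.65
```

apply_moves(deltas=[{"fingers": 0,"delta_pos": [-0.5,0,0],"angular": [0,0,0]},{"fingers": 0,"delta_pos": [-1,0,0],"angular": [0,0,0]},{"fingers": 0,"delta_pos": [-1,0,0],"angular": [0,0,0]}])

```text
clock: 17.95
tool_pos: [0.3492, 0.2464, 0.1189]
orientation: [-180.0, 0.1, 33.6]
force: [2.1, 1.3, -2.0]
opening: 0.0179
gripper_force: 29.9
```

```bash
python3 -c "
from h import *
st()"
```

```text
tipF [-89.5   0.4  85.3] Fx 2.5 Fy -0.06 Fz -1.97 M [ 0.24 -0.57  0.  ] grip 29.931819140911102 t 17.95
```

apply_moves(deltas=[{"fingers": 0,"delta_pos": [-0.5,0,0],"angular": [0,0,0]},{"fingers": 0,"delta_pos": [-1,0,0],"angular": [0,0,0]},{"fingers": 0,"delta_pos": [-1,0,0],"angular": [0,0,0]}])

```text
clock: 18.25
tool_pos: [0.3482, 0.2456, 0.1188]
orientation: [-180.0, 0.1, 33.6]
force: [0.8, 0.2, -0.8]
opening: 0.0177
gripper_force: 29.9
```

```bash
python3 -c "
from h import *
st()"
```

```text
tipF [-90.8   0.3  85.2] Fx 0.74 Fy -0.27 Fz -0.84 M [ 0.16 -0.26  0.07] grip 29.932588040828705 t 18.25
```

apply_moves(deltas=[{"fingers": 0,"delta_pos": [-0.5,0,0],"angular": [0,0,0]},{"fingers": 0,"delta_pos": [-1,0,0],"angular": [0,0,0]},{"fingers": 0,"delta_pos": [-1,0,0],"angular": [0,0,0]}])

```text
clock: 18.55
tool_pos: [0.3477, 0.2454, 0.1189]
orientation: [-180.0, 0.1, 33.7]
force: [2.3, 0.9, -2.2]
opening: 0.018
gripper_force: 29.9
```

```bash
python3 -c "
from h import *
st()"
```

```text
tipF [-91.4   0.4  85.3] Fx 2.37 Fy -0.54 Fz -2.21 M [ 0.37 -0.73 -0.01] grip 29.931432902812958 t 18.55
```

apply_moves(deltas=[{"fingers": 0,"delta_pos": [-0.5,0,0],"angular": [0,0,0]},{"fingers": 0,"delta_pos": [-1,0,0],"angular": [0,0,0]},{"fingers": 0,"delta_pos": [-1,0,0],"angular": [0,0,0]}])

```text
clock: 18.85
tool_pos: [0.347, 0.2451, 0.119]
orientation: [-180.0, 0.0, 33.7]
force: [3.4, 3.1, -3.4]
opening: 0.0181
gripper_force: 29.9
```

```bash
python3 -c "
from h import *
st()"
```

```text
tipF [-92.1   0.5  85.4] Fx 4.55 Fy 0.71 Fz -3.35 M [ 0.85 -1.44  0.01] grip 29.931698441505432 t 18.85
```

apply_moves(deltas=[{"fingers": 0,"delta_pos": [-0.4,0,0],"angular": [0,0,0]},{"fingers": 0,"delta_pos": [-0.7,0,0],"angular": [0,0,0]},{"fingers": 0,"delta_pos": [-0.7,0,0],"angular": [0,0,0]},{"fingers": 0,"delta_pos": [-0.7,0,0],"angular": [0,0,0]}])

```text
clock: 19.25
tool_pos: [0.3466, 0.2449, 0.1191]
orientation: [-180.0, 0.0, 33.7]
force: [5.5, 3.0, -3.5]
opening: 0.0177
gripper_force: 29.9
```

```bash
python3 -c "
from h import *
st()"
```

```text
tipF [-92.6   0.6  85.5] Fx 6.26 Fy -0.61 Fz -3.48 M [ 0.98 -1.75 -0.03] grip 29.931321144104004 t 19.25
```

The stop is felt: force rose at about 3 N per mm to 6.3 N. Now I ease off forward, then lift out.

apply_moves(deltas=[{"fingers": 0,"delta_pos": [0.5,0,0],"angular": [0,0,0]},{"fingers": 0,"delta_pos": [1,0,0],"angular": [0,0,0]},{"fingers": 0,"delta_pos": [1.5,0,0],"angular": [0,0,0]},{"fingers": 0,"delta_pos": [2,0,0],"angular": [0,0,0]},{"fingers": 0,"delta_pos": [3,0,0],"angular": [0,0,0]},{"fingers": 0,"delta_pos": [4.5,0,0],"angular": [0,0,0]},{"fingers": 0,"delta_pos": [6,0,0],"angular": [0,0,0]},{"fingers": 0,"delta_pos": [8,0,0],"angular": [0,0,0]},{"fingers": 0,"delta_pos": [9,0,0],"angular": [0,0,0]},{"fingers": 0,"delta_pos": [9,0,0],"angular": [0,0,0]}])

```text
clock: 20.25
tool_pos: [0.3537, 0.2493, 0.1188]
orientation: [-180.0, 0.1, 33.6]
force: [0.5, -0.8, -1.6]
opening: 0.018
gripper_force: 29.9
```

```bash
python3 -c "
from h import *
st()"
```

```text
tipF [-84.2   0.2  85.2] Fx -0.0 Fy -0.99 Fz -1.6 M [-0.06 -0.03 -0.05] grip 29.932137429714203 t 20.25
```

apply_moves(deltas=[{"fingers": 0,"delta_pos": [0,0,-2],"angular": [0,0,0]},{"fingers": 0,"delta_pos": [0,0,-6],"angular": [0,0,0]},{"fingers": 0,"delta_pos": [0,0,-11],"angular": [0,0,0]},{"fingers": 0,"delta_pos": [0,0,-18],"angular": [0,0,0]},{"fingers": 0,"delta_pos": [0,0,-30],"angular": [0,0,0]},{"fingers": 0,"delta_pos": [0,0,-48],"angular": [0,0,0]},{"fingers": 0,"delta_pos": [0,0,-68],"angular": [0,0,0]},{"fingers": 0,"delta_pos": [0,0,-86],"angular": [0,0,0]},{"fingers": 0,"delta_pos": [0,0,-98],"angular": [0,0,0]},{"fingers": 0,"delta_pos": [0,0,-102],"angular": [0,0,0]}])

```text
clock: 21.25
tool_pos: [0.3541, 0.2498, 0.2224]
orientation: [-179.9, -0.0, 33.7]
force: [-0.4, 0.2, -0.9]
opening: 0.0175
gripper_force: 29.9
```

```bash
python3 -c "
from h import *
st();mv([.4847,-.019,.22],1.7)"
```

```text
tipF [-83.5   0.5 188.8] Fx -0.18 Fy 0.4 Fz -0.91 M [-0.03 -0.04  0.04] grip 29.932060539722443 t 21.25
pos [0.3541 0.2498 0.2224] [-1.7991e+02 -4.0000e-02  3.3650e+01] F [-0.37  0.24 -0.91] open 17.5 grip 29.9 t 21.25
-> delta [-40.3 296.1   1.9] ang [-9.000e-02 -2.000e-02  3.195e+01] |d| 299.0
```

apply_moves(deltas=[{"fingers": 0,"delta_pos": [-2,15,0],"angular": [0,0,1.5]},{"fingers": 0,"delta_pos": [-6,45,0],"angular": [0,0,5]},{"fingers": 0,"delta_pos": [-11,84,0],"angular": [0,0,9]},{"fingers": 0,"delta_pos": [-17,124,0],"angular": [0,0,13]},{"fingers": 0,"delta_pos": [-22,164,0],"angular": [0,0,17.5]},{"fingers": 0,"delta_pos": [-28,204,0],"angular": [0,0,22]},{"fingers": 0,"delta_pos": [-33,244,0],"angular": [0,0,26.5]},{"fingers": 0,"delta_pos": [-38,277,0],"angular": [0,0,30]},{"fingers": 0,"delta_pos": [-40,293,0],"angular": [0,0,31.9]},{"fingers": 0,"delta_pos": [-40,296,0],"angular": [0,0,31.9]}])

```text
clock: 22.25
tool_pos: [0.4845, -0.021, 0.2198]
orientation: [179.9, 0.2, 1.5]
force: [0.5, -0.7, -1.2]
opening: 0.0177
gripper_force: 29.9
```

apply_moves(deltas=[{"fingers": 0,"delta_pos": [0,0,0],"angular": [0,0,0]},{"fingers": 0,"delta_pos": [0,0,0],"angular": [0,0,0]},{"fingers": 0,"delta_pos": [0,0,0],"angular": [0,0,0]}])

```text
clock: 22.55
tool_pos: [0.4842, -0.0185, 0.2208]
orientation: [180.0, 0.1, 1.8]
force: [-0.1, -0.1, -1.5]
opening: 0.0175
gripper_force: 29.9
```

Run:
```python
from h import *
import cv2
st();mv([.4847,-.019,.105],1.7)
k=4
L=[cv2.resize(ctrl.snapshot(n)[y:y+125,x:x+100,::-1],None,fx=k,fy=k,interpolation=cv2.INTER_CUBIC) for n,x,y in(("scene",235,135),("top",215,175))]
cv2.imwrite("pics/pan.png",np.hstack(L))
```

```text
tipF [-145.4 -371.4  187.2] Fx -0.11 Fy -0.03 Fz -1.5 M [-0.03 -0.06  0.03] grip 29.9320587515831 t 22.55
pos [ 0.4842 -0.0185  0.2208] [1.7998e+02 1.0000e-01 1.8400e+00] F [-0.07 -0.09 -1.5 ] open 17.5 grip 29.9 t 22.55
-> delta [  0.7   0.5 115.8] ang [0.02 0.1  0.14] |d| 116.0
```

View pics/pan.png

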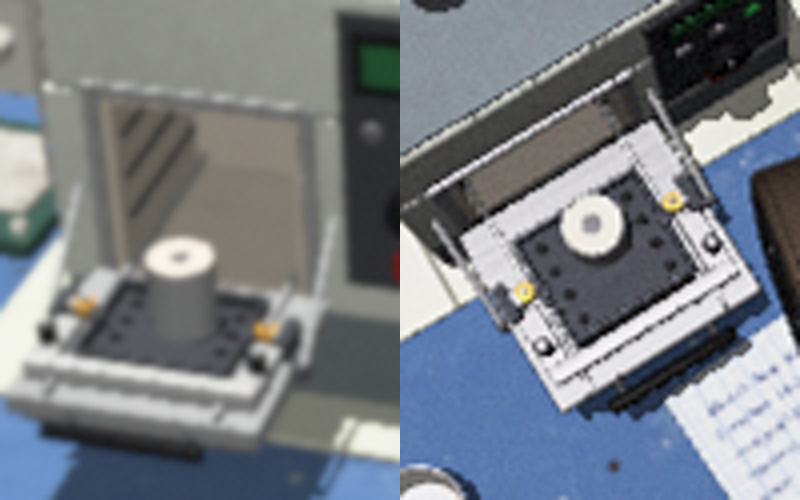

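The pan lies square against the stop bar (front edge (585,348)–(700,280)) and past the rollers. The ring stands upright at (592,222). I'll lay the hook back.

apply_moves(deltas=[{"fingers": 0,"delta_pos": [0.5,0.5,8],"angular": [0,0,0.1]},{"fingers": 0,"delta_pos": [0.5,0.5,25],"angular": [0,0,0.1]},{"fingers": 0,"delta_pos": [0.5,0.5,48],"angular": [0,0,0.1]},{"fingers": 0,"delta_pos": [0.5,0.5,72],"angular": [0,0,0.1]},{"fingers": 0,"delta_pos": [0.5,0.5,96],"angular": [0,0,0.1]},{"fingers": 0,"delta_pos": [0.5,0.5,118],"angular": [0,0,0.1]},{"fingers": 0,"delta_pos": [0.5,0.5,136],"angular": [0,0,0.1]},{"fingers": 0,"delta_pos": [0.5,0.5,148],"angular": [0,0,0.1]},{"fingers": 0,"delta_pos": [0.5,0.5,155],"angular": [0,0,0.1]},{"fingers": 0,"delta_pos": [0.5,0.5,158],"angular": [0,0,0.1]}])

```text
clock: 23.65
tool_pos: [0.4843, -0.0198, 0.062]
orientation: [180.0, 0.2, 1.7]
force: [-0.6, -0.2, -0.9]
opening: 0.0173
gripper_force: 29.9
```

```bash
python3 -c "
from h import *
mv([.4847,-.019,.0456],1.7)"
```

```text
pos [ 0.4843 -0.0198  0.062 ] [1.7995e+02 1.6000e-01 1.6600e+00] F [-0.64 -0.2  -0.89] open 17.3 grip 29.9 t 23.65
-> delta [ 0.4 -0.9 16.4] ang [ 0.05  0.16 -0.04] |d| 16.0
```

apply_moves(deltas=[{"fingers": 0,"delta_pos": [0.4,-0.5,3],"angular": [0,0.1,0]},{"fingers": 0,"delta_pos": [0.4,-0.5,6],"angular": [0,0.1,0]},{"fingers": 0,"delta_pos": [0.4,-0.5,9],"angular": [0,0.1,0]},{"fingers": 0,"delta_pos": [0.4,-0.5,12],"angular": [0,0.1,0]},{"fingers": 0,"delta_pos": [0.4,-0.5,14],"angular": [0,0.1,0]},{"fingers": 0,"delta_pos": [0.4,-0.5,15.3],"angular": [0,0.1,0]},{"fingers": 0,"delta_pos": [0.4,-0.5,16],"angular": [0,0.1,0]},{"fingers": 0,"delta_pos": [0.4,-0.5,16],"angular": [0,0.1,0]}])

```text
clock: 24.45
tool_pos: [0.4851, -0.0193, 0.0467]
orientation: [180.0, 0.0, 1.6]
force: [-0.3, -0.2, -1.4]
opening: 0.0177
gripper_force: 29.9
```

```bash
python3 -c "
from h import *
mv([.4847,-.019,.0456],1.7)"
```

```text
pos [ 0.4851 -0.0193  0.0467] [179.97   0.     1.64] F [-0.26 -0.18 -1.43] open 17.7 grip 29.9 t 24.45
-> delta [-0.4 -0.4  1.1] ang [ 0.03  0.   -0.06] |d| 1.0
```

Still carrying the weight; lower 1 mm more until the notches take it, then open gently.

apply_moves(deltas=[{"fingers": 0,"delta_pos": [0,0,0.5],"angular": [0,0,0]},{"fingers": 0,"delta_pos": [0,0,1],"angular": [0,0,0]},{"fingers": 0,"delta_pos": [0,0,1],"angular": [0,0,0]},{"fingers": 0,"delta_pos": [0,0,1],"angular": [0,0,0]}])

```text
clock: 24.85
tool_pos: [0.4851, -0.0193, 0.0458]
orientation: [180.0, -0.0, 1.6]
force: [-0.7, -0.3, -1.0]
opening: 0.0182
gripper_force: 29.9
```

apply_moves(deltas=[{"fingers": 20,"delta_pos": [0,0,0],"angular": [0,0,0]},{"fingers": 24,"delta_pos": [0,0,0],"angular": [0,0,0]},{"fingers": 30,"delta_pos": [0,0,0],"angular": [0,0,0]},{"fingers": 40,"delta_pos": [0,0,0],"angular": [0,0,0]},{"fingers": 55,"delta_pos": [0,0,0],"angular": [0,0,0]},{"fingers": 60,"delta_pos": [0,0,0],"angular": [0,0,0]},{"fingers": 60,"delta_pos": [0,0,0],"angular": [0,0,0]},{"fingers": 60,"delta_pos": [0,0,0],"angular": [0,0,0]}])

```text
clock: 25.65
tool_pos: [0.4851, -0.0193, 0.0458]
orientation: [180.0, -0.0, 1.6]
force: [-0.4, -0.9, 0.6]
opening: 0.0588
gripper_force: 0.0
```

apply_moves(deltas=[{"fingers": 60,"delta_pos": [0,0,-5],"angular": [0,0,0]},{"fingers": 60,"delta_pos": [0,0,-15],"angular": [0,0,0]},{"fingers": 60,"delta_pos": [0,0,-30],"angular": [0,0,0]},{"fingers": 60,"delta_pos": [0,0,-55],"angular": [0,0,0]},{"fingers": 60,"delta_pos": [0,0,-85],"angular": [0,0,0]},{"fingers": 60,"delta_pos": [0,0,-115],"angular": [0,0,0]},{"fingers": 60,"delta_pos": [0,0,-140],"angular": [0,0,0]},{"fingers": 60,"delta_pos": [0,0,-155],"angular": [0,0,0]},{"fingers": 60,"delta_pos": [0,0,-160],"angular": [0,0,0]},{"fingers": 60,"delta_pos": [0,0,-160],"angular": [0,0,0]}])

```text
clock: 26.65
tool_pos: [0.4853, -0.0192, 0.2067]
orientation: [-180.0, -0.1, 1.6]
force: [-0.8, -0.2, -0.8]
opening: 0.0601
gripper_force: 0.0
```

Run:
```python
from h import *
import cv2
st()
# compare hook with the first picture (scene): match the rear handle/eye and rod patches
a=cv2.imread("pics/scene0.png");b=np.ascontiguousarray(ctrl.snapshot("scene")[:,:,::-1]);cv2.imwrite("pics/end.png",b)
for nm,(x,y,w,h) in {"eye":(366,328,18,18),"tip":(430,280,28,26),"base":(362,345,36,28)}.items():
    for im in(b,):
        r=cv2.matchTemplate(im[y-12:y+h+12,x-12:x+w+12],a[y:y+h,x:x+w],cv2.TM_CCOEFF_NORMED);_,v,_,l=cv2.minMaxLoc(r);print(nm,round(v,2),l[0]-12,l[1]-12)
```

```text
tipF [-145.2 -373.   173.1] Fx -0.76 Fy 0.26 Fz -0.82 M [-0.05  0.03 -0.01] grip 0.0 t 26.65
eye 0.57 2 0
tip 1.0 0 0
base 0.93 0 0
```

```bash
python3 -c "
from plant import ctrl
print(ctrl.close_job())"
```

```text
the job is handed in; nothing more can be done
None
```

I drew the pan past the rollers onto the sprung stop with the ring still upright, laid the hook back in its rest and handed the job in at about 27 s. The bar's travel was judged by the feel of the pull (about 6 N against the stop), not read directly, and the hand-in gave no verdict.

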